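# Mix the flux on the touch-start mixer

## Task

The flux has settled: take the flux bottle (the widest of the four, with the smooth pale cap) out of the rack without disturbing its neighbours. Keeping it in the gripper, stand it upright on the middle of the mixer's sprung pad, press the pad all the way down to its stop - firmly, but without forcing the glass - and keep it fully down for two seconds. Then stand the bottle back in its empty place in the rack and let go.

Things in the scene. Friction and masses are not known exactly. Their poses are not given: they have to be found in the camera images.
- flux_bottle: the flux bottle: upright round closed bottle, 45 mm in diameter, straight-sided to about 70 mm above its underside, then shoulder and smooth pale cap, 102 mm high overall; wider and a little taller than the other three. Origin at the centre of its underside, z up along its axis. Mass 0.1 to 0.2 kg. It stands loose in one of the four bays of the rack, which one varies.
- brown_bottle_1: one of three identical slimmer bottles of dark amber glass with a black ribbed cap: round, 41 mm in diameter up to 82 mm above its underside, cap 32 mm in diameter, 98 mm high overall. Origin at the centre of the underside, z up. Stands loose in the rack; leave it there, upright.
- brown_bottle_2: one of three identical slimmer bottles of dark amber glass with a black ribbed cap: round, 41 mm in diameter up to 82 mm above its underside, cap 32 mm in diameter, 98 mm high overall. Origin at the centre of the underside, z up. Stands loose in the rack; leave it there, upright.
- brown_bottle_3: one of three identical slimmer bottles of dark amber glass with a black ribbed cap: round, 41 mm in diameter up to 82 mm above its underside, cap 32 mm in diameter, 98 mm high overall. Origin at the centre of the underside, z up. Stands loose in the rack; leave it there, upright.
- rack: fixed pale-wood rack, 64 (x) by 232 (y) by 22 mm high: four 52 mm square bays in a row along its y axis, centres at x = 0, y = -84, -28, 28, 84 mm; walls 4 mm, bay floors 6 mm above the worktop. Origin: centre of the underside. Bottles stand 8 to 19 mm apart along the row, too little for a finger; both long sides are open above the walls, so fingers fit only one on each long side, closing along x.
- mixer: the mixer's base, fixed to the worktop: rounded grey casting 120 mm (x) by 100 mm (y), top about 52 mm above the worktop. Origin at the centre of the underside, z up. A height-adjustable stem rises from its middle and carries the sprung pad.
- mixer_axis (a point): the point on the mixer's vertical axis 52 mm above the worktop, at the top of its base. The pad is centred straight above it. It does not move with the stem or the pad.
- mixer_pad (a joint): downward travel of the mixer's pad, a level black rubber disc 62 mm across: 0 = up, 0.012 m = down on its stop. Its top when up is 80 to 105 mm above the worktop, as the stem was last clamped; this is not reported and must be felt or seen. The spring resists with about 4.4 N at first, 9.5 N at the bottom; its stop then yields only 1 mm per 10 N. Over 30 N forces the glass. The spring lifts the pad when unloaded.
Things that resemble listed ones, but are neither listed nor needed, are in the scene too. What is shaped like the flux_bottle but blue is not meant.

How it is judged (in metres and radians):
On the way:
1. the flux bottle, held between the fingers, upright and within 12 mm of the pad's centre, holds the pad fully down (beyond 10.2 mm of its 12 mm) for 1.5 s (value of joint mixer_pad above 0.0102 m and contact force between flux_bottle and mixer_pad above 4 N and angle between flux_bottle's own z axis and vertical below 0.15 rad and horizontal distance between flux_bottle and mixer_axis below 0.012 m and z of the grasp point in the frame of flux_bottle below 0.1 m), for 1.5 s.
At the end, for the whole second after the job is handed in: The flux bottle is released and stands at rest and upright (within 0.1 rad) on the floor of the rack's free bay (underside within 3 mm of the bay floor, within 8 mm of the row's centre line), and the pad is up again (under 2 mm); the three amber bottles still stand in their bays (z of flux_bottle in the frame of rack between 0.003 and 0.009 m and x of flux_bottle in the frame of rack between -0.008 and 0.008 m and y of flux_bottle in the frame of rack between -0.095 and 0.095 m and angle between flux_bottle's own z axis and vertical below 0.1 rad and linear speed of flux_bottle below 0.02 m/s and value of joint mixer_pad below 0.002 m); the robot touches nothing.
It fails at once if the bottle is pressed on the mixer's pad with more than 30 N (contact force between flux_bottle and mixer_pad above 30 N).
It fails at once if the flux bottle is tipped over (angle between flux_bottle's own z axis and vertical above 0.6 rad).
It fails at once if a neighbouring bottle is tipped or taken out of its bay (angle between brown_bottle_1's own z axis and vertical above 0.3 rad or distance of brown_bottle_1 from where it was at the start of the episode above 0.025 m).
It fails at once if a neighbouring bottle is tipped or taken out of its bay (angle between brown_bottle_2's own z axis and vertical above 0.3 rad or distance of brown_bottle_2 from where it was at the start of the episode above 0.025 m).
It fails at once if a neighbouring bottle is tipped or taken out of its bay (angle between brown_bottle_3's own z axis and vertical above 0.3 rad or distance of brown_bottle_3 from where it was at the start of the episode above 0.025 m).
It also fails if it takes over 58 s, if anything falls off the work surface, if the arm or the gripper's body presses on something with over 40 N, if the wrist force passes 120 N, or if a joint passes its speed limit or range.

## Robot

A 6-joint arm with a two-finger parallel gripper is mounted at the origin on a cart in front of the work surface, level with it; the furniture and walls round the work are solid. World frame = base frame: x ahead of the robot, y to its left, z up, the work surface at z = 0. Lengths are in m, angles in degrees, forces in N, time in s.
With the tool pointing down it reaches from about 0.25 to 0.725 m from the base axis. Payload 9.7 kg.
Tool frame: the origin (TCP) lies where the fingers leave the gripper's body, on its centre line; the fingertips stand 73 mm ahead of it and the grasp point (between the pads) lies 54 mm ahead of it; y points along the fingers, x is the direction in which the jaws open and shut, and the axes are right-handed (so a half turn about y gives the same grasp; the last joint's range is limited). The gripper opens to 85 mm and grips with 20 to 120 N. Pads are 22 mm wide; open, the fingers measure 114 mm over their backs; the gripper's body (76 mm by 85 mm) begins 54 mm behind the grasp point. The pads swing forward as they close: fully open they stand 13 mm farther back than shut.
Start: joints at [-63.025, 4.979, 10.078, 95.1, 0, 90], TCP at [0.249, -0.49, 0.304] pointing down, gripper open.
Joint ranges: [-179.16, 179.16], [-48.56, 103.87], [-65.8, 70.77], [-126.05, 130.52], [-82.76, 87.17], [-180, 180]. Speed limits (degrees/s): [127.2, 127.2, 147.25, 180, 180, 180].

## Interface

Orientations are given as [roll, pitch, yaw] about the fixed x, y, z axes, in that order (R = Rz(yaw) Ry(pitch) Rx(roll)).
In Python, from workcell import sensors, imaging, bot, models gives the robot as it stands.
- The arm moves only by the tool arm_command, never from a script. Its argument "rows" is one flat list of numbers, 7 for each row, row after row: the shift along the tool's x, y, z in cm, then the turn, a rotation vector about the tool's x, y, z in degrees, then the gripper's target within -1 to 1 (fully open at 1, half-way at 0, shut at -1). A call has 1 to 12 rows; each row is the pose to reach, as a shift and turn from the pose commanded when the call began, along the tool's axes at that moment; what a row does not reach only later rows make up. A row lasts 1/12 s, in which the tool goes at most 41.7 mm and 7.16 degrees, less where a joint would pass 70% of its speed; a pose out of reach is approached as far as the arm can. A call with a gripper value outside its range is refused whole. The fingers move at their own pace and stop on an object; "force" is the grip in N (left out, the last holds). Time passes only in rows, so rows that repeat a pose let the fingers close. It gives the time, the measured TCP pose, the force and the opening at its end, in the units of the state.
- sensors.get_obs(): the state, without advancing time (a new reading comes with each control period).
- imaging.camera(name): name is "scene" or "top" or "wrist"; returns a dict with "pixels" (420x560x3 uint8, blue, green, red), "z_map" (420x560 float32, m along the optical axis (not along the pixel's ray), 0 where there is no reading), "camera_matrix" (3x3 intrinsics, pixels), "D" ([k1, k2, p1, p2, k3] as OpenCV has them; the pictures are not rectified), "world_from_camera" (4x4, takes a point from camera to world coordinates). Camera axes: x right, y up, looking along -z (the intrinsics and any distortion apply to the point x, -y, -z); pixel columns grow to the right and rows downward; lengths in m; the calibration is good to about 2 mm. A picture is of the moment at which its call begins.
- bot.job_done(): hands the job in, once; it reports no verdict.
Trained networks look in the newest picture that a camera, given by its name, has taken for a name from the list of things; names that differ only in an ending like _2 or _b are one class to them, and where a whole thing is asked for, a point or a joint stands for the part that bears it (a point fixed in the world has none). Each returns a list of dicts, best first, with "conf" (0 to 1); they miss things now and then, are a little off and sometimes report something else, mostly with a low value. They report only what shows in the picture. A call takes as long as a camera call. They do not tell look-alikes from the thing itself.
- models.search_frame(thing, camera): "extent" ([centre column, centre row, width, height] in pixels, round what is visible of it).
- models.spot_point(thing, camera): "location" ([column, row] in pixels: a listed point, or the origin of a listed thing).
The state is a dict: "time": time; "q": joint angles; "qd": joint speeds; "joint_efforts": joint torques, N m; "ee_pos": TCP position; "tcp_rot": TCP orientation; "wrist_force": force on the tool from outside, world axes, zero at the start; "torque": the same for the moment, N m; "opening": finger opening in m.
Only numpy, scipy, OpenCV 4.12 (cv2) and the standard library are available. Lean on these libraries where they do the work, as an engineer would, in place of code of your own. Each camera call takes 0.05 s, during which the arm holds its last target.

## Working session

There is one attempt and no reset: what is moved stays moved. The work goes in short steps, Python scripts to look and compute and a tool call to move; the robot and the scene stay as the last step left them, time stands still between calls to the robot, and variables do not carry over. Pictures are saved under pics/ and viewed, and the job is handed in when it is done.

Besides the shell and the picture viewer there is one more tool, called after ">>>" as name(argument=value, ...) on one line, values as JSON. arm_command: Moves the arm, as the interface text tells. Its arguments: {"type":"object","properties":{"rows":{"type":"array","items":{"type":"number"}},"force":{"type":"number"}},"required":["rows"]}

```bash
mkdir -p pics
python3 - <<'E'
from workcell import sensors, imaging, bot, models
import cv2
print(sensors.get_obs())
for c in ["scene","top"]:
    d=imaging.camera(c); cv2.imwrite(f"pics/{c}0.png",d["pixels"])
    print(c,d["camera_matrix"],d["D"],d["world_from_camera"])
    for t in ["flux_bottle","brown_bottle_1","rack","mixer","mixer_axis","mixer_pad"]:
        try: print(t,[(r["conf"],r["location"]) for r in models.spot_point(t,c)][:5])
        except Exception as e: print(t,e)
        try: print("  ",[(r["conf"],r["extent"]) for r in models.search_frame(t,c)][:5])
        except Exception as e: print(t,e)
E
```

```text
{'time': 0.0, 'q': array([-6.30255581e+01,  5.01067222e+00,  1.00346450e+01,  9.51005287e+01,
       -5.17920444e-04,  8.99997452e+01]), 'qd': array([0.11432278, 0.05613806, 0.02872097, 0.05640961, 0.02146543,
       0.07518955]), 'joint_efforts': array([ 1.84884964e-03, -5.20401120e+01,  4.64798141e+01,  1.68244232e-02,
        9.93553954e-05,  3.20607583e-06]), 'ee_pos': array([ 0.24941137, -0.49004187,  0.30318883]), 'tcp_rot': array([-9.00005176e+01,  7.65558874e-02, -6.30253033e+01]), 'wrist_force': array([-0.94551988,  0.49595228, -0.25009219]), 'torque': array([-0.02631656,  0.01560155,  0.00533662]), 'opening': 0.08503780518961931}
scene [[480.12769128   0.         274.57281947]
 [  0.         480.12769128 195.91423773]
 [  0.           0.           1.        ]] [0.0304238 0.        0.        0.        0.       ] [[-0.90911845  0.24787707 -0.33475454  0.15840987]
 [-0.41595255 -0.58282956  0.69806388  0.72863935]
 [-0.02207081  0.77386475  0.63296621  0.77056542]
 [ 0.          0.          0.          1.        ]]
flux_bottle [(0.94, [241.3, 262.5]), (0.9, [287.4, 270.1])]
  
[... 987 characters left out ...]
0.          0.          1.        ]]
flux_bottle [(0.68, [213.8, 207.2]), (0.62, [224.2, 250.8])]
   [(0.96, [224.2, 251.1, 28.5, 22.5]), (0.84, [209.4, 204.7, 23.1, 23.8])]
brown_bottle_1 [(0.9, [161.5, 205.8]), (0.75, [236.6, 208.8]), (0.75, [186.7, 207.3])]
   [(0.88, [234.8, 205.2, 23.3, 21.7]), (0.84, [155.6, 204.6, 27.0, 21.7]), (0.71, [182.6, 205.1, 24.8, 21.4])]
rack [(0.68, [200.1, 207.6])]
   [(0.57, [199.7, 210.8, 102.5, 33.5])]
mixer [(0.85, [342.0, 206.3])]
   [(0.57, [342.6, 203.5, 55.8, 60.4])]
mixer_axis [(0.94, [340.8, 201.5])]
   [(0.9, [343.0, 203.7, 59.0, 63.6])]
mixer_pad it knows: brown_bottle, flux_bottle, mixer, mixer_axis, rack
   [(0.68, [348.5, 200.9, 26.3, 29.2])]
```

View images.

View pics/top0.png

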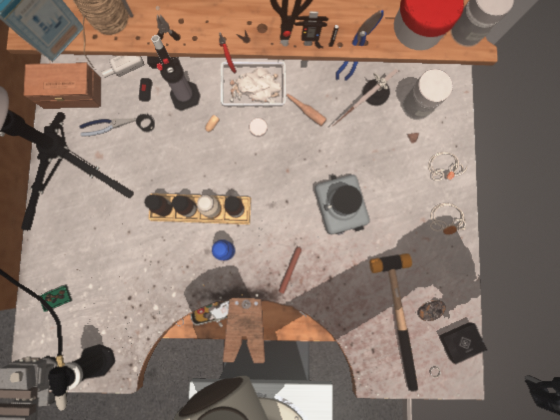

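View pics/scene0.png

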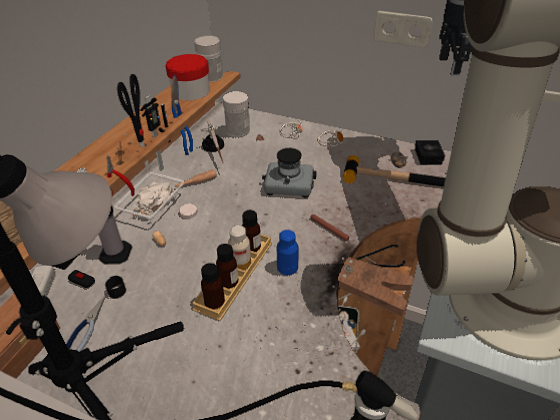

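```bash
cat > h.py <<'E'
import numpy as np, cv2
from workcell import sensors, imaging, bot, models
def cloud(d):
    K=d["camera_matrix"]; z=d["z_map"]; h,w=z.shape
    u,v=np.meshgrid(np.arange(w),np.arange(h))
    p=cv2.undistortPoints(np.stack([u,v],-1).reshape(-1,1,2).astype(np.float64),K,np.array(d["D"])).reshape(h,w,2)
    c=np.stack([p[...,0]*z,-p[...,1]*z,-z,np.ones_like(z)],-1)
    P=c@np.array(d["world_from_camera"]).T
    P=P[...,:3].copy(); P[z==0]=np.nan
    return P
def ray(d,uv,zw):
    p=cv2.undistortPoints(np.array(uv,float).reshape(1,1,2),d["camera_matrix"],np.array(d["D"])).ravel()
    T=np.array(d["world_from_camera"]); r=T[:3,:3]@[p[0],-p[1],-1]; o=T[:3,3]
    return o+r*(zw-o[2])/r[2]
E
python3 - <<'E'
from h import *
np.set_printoptions(precision=4,suppress=True)
d=imaging.camera("top");P=cloud(d)
for n,uv,z in [("f1",(213.8,207.2),.006),("f2",(224.2,250.8),.0),("b",(161.5,205.8),.006),("b",(236.6,208.8),.006),("b",(186.7,207.3),.006),("rack",(200.1,207.6),0),("mix",(342,206.3),0),("axis",(340.8,201.5),.052)]:
    print(n,ray(d,uv,z))
for n,(u,v) in [("fluxcap",(209,205)),("blue",(224,250)),("b",(155,205)),("b",(182,205)),("b",(235,205)),("pad",(348,201)),("base",(325,225))]:
    print(n,P[v,u])
# pad top
s=P[175:235,310:375]; m=(s[...,2]>.075)&(s[...,2]<.115)
q=s[m]; print("pad",len(q),q.min(0),q.max(0),np.median(q,0),q.mean(0))
d2=imaging.camera("scene");P2=cloud(d2)
s=P2[140:200,255:330]; m=(s[...,2]>.075)&(s[...,2]<.115)
q=s[m]; print("pad2",len(q),q.min(0),q.max(0),np.median(q,0),q.mean(0))
for n,uv,z in [("f1",(241.3,262.5),.006),("axis",(287.5,169.6),.052),("rack",(234.7,273.4),0)]: print(n,ray(d2,uv,z))
cv2.imwrite("pics/s_crop.png",cv2.resize(d2["pixels"][130:330,180:340],None,fx=3.5,fy=3,interpolation=cv2.INTER_CUBIC))
cv2.imwrite("pics/t_crop.png",cv2.resize(d["pixels"][160:280,130:390],None,fx=3,fy=3,interpolation=cv2.INTER_CUBIC))
E
```

```text
f1 [0.5397 0.1198 0.006 ]
f2 [0.4399 0.0929 0.    ]
b [0.5404 0.2408 0.006 ]
b [0.5371 0.0669 0.006 ]
b [0.5382 0.1824 0.006 ]
rack [0.5389 0.1525 0.    ]
mix [ 0.5489 -0.1783  0.    ]
axis [ 0.5521 -0.167   0.052 ]
fluxcap [0.5306 0.1146 0.1056]
blue [nan nan nan]
b [0.5283 0.226  0.1057]
b [0.53   0.1712 0.1017]
b [0.5321 0.0611 0.1034]
pad [ 0.5461 -0.1744  0.0987]
base [ 0.5026 -0.1368  0.016 ]
pad 688 [ 0.521  -0.2043  0.0755] [ 0.5831 -0.1432  0.1022] [ 0.5505 -0.173   0.0983] [ 0.5509 -0.1734  0.0979]
pad2 437 [ 0.5191 -0.207   0.075 ] [ 0.5801 -0.1409  0.1025] [ 0.5468 -0.1664  0.0982] [ 0.5472 -0.1688  0.093 ]
f1 [0.5345 0.1195 0.006 ]
axis [ 0.5521 -0.1723  0.052 ]
rack [0.5358 0.148  0.    ]
```

Run:
```python
from h import *
np.set_printoptions(precision=4,suppress=True)
for c in ["top","scene"]:
    d=imaging.camera(c);P=cloud(d)
    A=P.reshape(-1,3); A=A[~np.isnan(A[:,0])]
    R=A[(abs(A[:,0]-.54)<.06)&(A[:,1]>0.0)&(A[:,1]<.3)]
    q=R[(R[:,2]>.016)&(R[:,2]<.026)]; print(c,"rack",len(q),cv2.minAreaRect((q[:,:2]*1000).astype(np.float32)))
    t=R[(R[:,2]>.09)]
    for y0 in (.234,.178,.119,.064):
        b=t[abs(t[:,1]-y0)<.024]; print("  caps",y0,len(b),(b.min(0)+b.max(0))/2,b.max(0)-b.min(0),np.median(b[:,2]))
    q=A[(abs(A[:,0]-.55)<.05)&(abs(A[:,1]+.173)<.05)&(A[:,2]>.093)&(A[:,2]<.106)]
    print("  pad",len(q),cv2.minEnclosingCircle((q[:,:2]*1000).astype(np.float32)),np.median(q,0),np.percentile(q[:,2],[10,90]))
    tb=A[(abs(A[:,0]-.65)<.05)&(abs(A[:,1]+.02)<.05)]; print("  table z",np.median(tb[:,2]))
    im=d["pixels"].copy()
```

```text
top rack 524 ((536.9105224609375, 150.54246520996094), (227.80007934570312, 60.245094299316406), 89.11177825927734)
  caps 0.234 197 [0.5371 0.2336 0.0994] [0.0301 0.0292 0.0186] 0.10368519784957853
  caps 0.178 194 [0.5361 0.1776 0.0994] [0.0291 0.0301 0.0174] 0.10391006398180269
  caps 0.119 211 [0.536  0.1238 0.1009] [0.0311 0.0328 0.0216] 0.10708676466771894
  caps 0.064 186 [0.5376 0.0676 0.099 ] [0.0306 0.029  0.0162] 0.10379900673426895
  pad 666 ((551.4946899414062, -174.02975463867188), 30.97264862060547) [ 0.5511 -0.1743  0.0983] [0.0964 0.1002]
  table z -9.094895634770284e-05
scene rack 649 ((534.046142578125, 150.64312744140625), (231.31851196289062, 60.96335983276367), 89.24362182617188)
  caps 0.234 240 [0.5348 0.234  0.0985] [0.0312 0.0335 0.0168] 0.10250362555014825
  caps 0.178 214 [0.5337 0.1784 0.0987] [0.0297 0.0308 0.017 ] 0.10347056553032513
  caps 0.119 218 [0.5345 0.125  0.1006] [0.0342 0.0314 0.0205] 0.10540307623690048
  caps 0.064 179 [0.5354 0.069  0.0988] [0.0313 0.0335 0.0166] 0.10298700923183557
  pad 314 ((551.8590087890625, -175.8546600341797), 35.509765625) [ 0.5483 -0.1714  0.099 ] [0.097  0.1007]
  table z 0.0005414415689701246
```

View pics/t_crop.png

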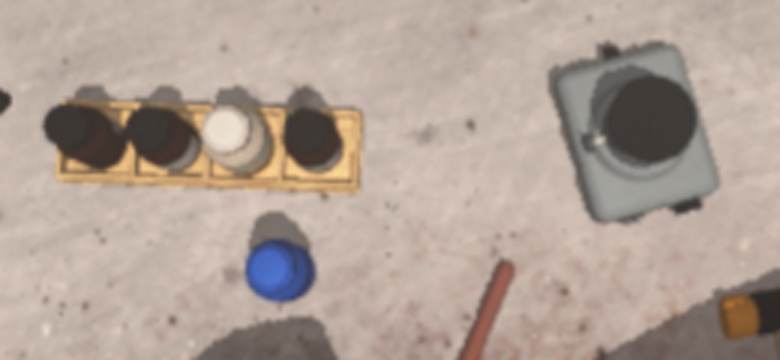

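View pics/s_crop.png

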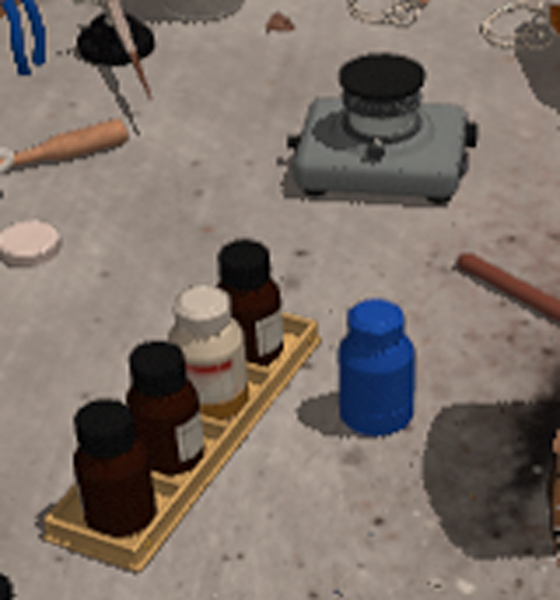

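```bash
cat >> h.py <<'E'
from scipy.spatial.transform import Rotation as Ro
def row(target,yaw=0):
    o=sensors.get_obs(); R=Ro.from_euler("xyz",o["tcp_rot"],degrees=True)
    s=R.inv().apply(np.array(target)-o["ee_pos"])*100
    r=(R.inv()*Ro.from_euler("xyz",[-90,0,yaw],degrees=True)).as_rotvec(degrees=True)
    print("t",o["time"],"pos",o["ee_pos"].round(4),"rot",o["tcp_rot"].round(2),"F",o["wrist_force"].round(2),"M",o["torque"].round(3),"open",round(o["opening"],4),"q",o["q"].round(1))
    print("shift",s.round(2),"turn",r.round(2))
E
python3 -c "
from h import *
row([.5355,.1243,.26])"
```

```text
t 1.4 pos [ 0.2495 -0.4902  0.3039] rot [-90.    -0.   -63.02] F [ 0.07 -0.4   0.01] M [ 0.005 -0.007  0.038] open 0.0857 q [-63.    5.   10.1  95.1   0.   90. ]
shift [-41.79   4.39  53.36] turn [ -0.   -63.02   0.  ]
```

>>> arm_command(rows=[-41.8,4.4,53.4,0,-63,0,1,-41.8,4.4,53.4,0,-63,0,1,-41.8,4.4,53.4,0,-63,0,1,-41.8,4.4,53.4,0,-63,0,1,-41.8,4.4,53.4,0,-63,0,1,-41.8,4.4,53.4,0,-63,0,1,-41.8,4.4,53.4,0,-63,0,1,-41.8,4.4,53.4,0,-63,0,1,-41.8,4.4,53.4,0,-63,0,1,-41.8,4.4,53.4,0,-63,0,1,-41.8,4.4,53.4,0,-63,0,1,-41.8,4.4,53.4,0,-63,0,1], force=70)

```text
time: 2.4
ee_pos: [0.4605, -0.0357, 0.2717]
tcp_rot: [-90.0, -0.1, -0.0]
wrist_force: [1.1, -1.2, 0.4]
opening: 0.0857
```

```bash
python3 -c "
from h import *
row([.5355,.1243,.26])"
```

```text
t 2.4 pos [ 0.4605 -0.0357  0.2717] rot [-9.001e+01 -5.000e-02 -2.000e-02] F [ 1.12 -1.22  0.44] M [-0.059 -0.009  0.052] open 0.0857 q [-4.4 -7.6 -5.9 91.7 -0.  85.6]
shift [ 7.5   1.18 16.  ] turn [ 0.01 -0.02  0.05]
```

>>> arm_command(rows=[7.0,1.2,15,0,0,0,1,7.0,1.2,15,0,0,0,1,7.0,1.2,15,0,0,0,1,7.0,1.2,15,0,0,0,1,7.0,1.2,15,0,0,0,1,7.0,1.2,15,0,0,0,1,7.0,1.2,15,0,0,0,1])

```text
time: 2.98
ee_pos: [0.53, 0.112, 0.2594]
tcp_rot: [-90.0, 0.0, 0.0]
wrist_force: [0.0, -0.8, 0.1]
opening: 0.085
```

```bash
python3 -c "
from h import *
for c in ['wrist','top']:
    d=imaging.camera(c); cv2.imwrite('pics/%s1.png'%c,d['pixels'])
    P=cloud(d);A=P.reshape(-1,3); A=A[~np.isnan(A[:,0])]
    b=A[(abs(A[:,0]-.536)<.03)&(abs(A[:,1]-.124)<.024)&(A[:,2]>.098)&(A[:,2]<.115)]
    if len(b): print(c,len(b),(b.min(0)+b.max(0))/2,b.max(0)-b.min(0))
row([.5355,.1243,.26])"
```

```text
wrist 1538 [0.53441994 0.12456369 0.10373065] [0.03291722 0.03242355 0.01140893]
top 80 [0.53426437 0.12032961 0.10459675] [0.02725704 0.02639551 0.01290026]
t 3.0833 pos [0.5299 0.1111 0.26  ] rot [-9.e+01 -3.e-02 -9.e-02] F [-0.2  -0.62  0.93] M [-0.027  0.003  0.035] open 0.0853 q [ 11.8   3.1   3.2  90.1  -0.  101.9]
shift [ 0.55 -0.    1.32] turn [ 0.   -0.09  0.03]
```

View pics/wrist1.png

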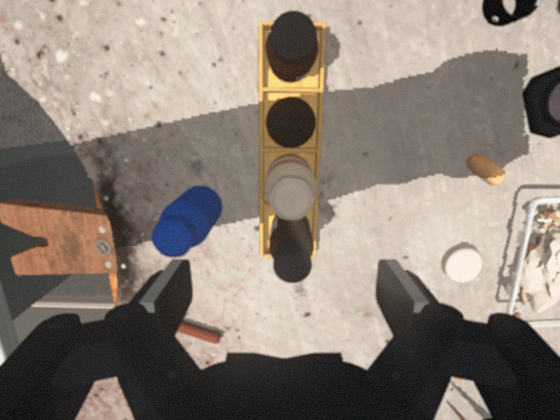

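>>> arm_command(rows=[0.5,7,1.35,0,0,0,1,0.5,7,1.35,0,0,0,1,0.5,7,1.35,0,0,0,1,0.5,7,1.35,0,0,0,1])

```text
time: 3.42
ee_pos: [0.5343, 0.1244, 0.1893]
tcp_rot: [-90.0, 0.1, -0.1]
wrist_force: [0.4, -0.2, 0.9]
opening: 0.0852
```

```bash
python3 -c "
from h import *
for c in ['wrist']:
    d=imaging.camera(c); cv2.imwrite('pics/%s2.png'%c,d['pixels'])
    P=cloud(d);A=P.reshape(-1,3); A=A[~np.isnan(A[:,0])]
    b=A[(abs(A[:,0]-.536)<.03)&(abs(A[:,1]-.124)<.024)&(A[:,2]>.098)&(A[:,2]<.115)]
    if len(b): print(c,len(b),(b.min(0)+b.max(0))/2,b.max(0)-b.min(0))
row([.5345,.1245,.116])"
```

```text
wrist 2840 [0.5342632  0.12433639 0.10370253] [0.03310725 0.03298744 0.01130688]
t 3.4667 pos [0.5351 0.1246 0.1911] rot [-9.e+01 -4.e-02 -9.e-02] F [-0.16  0.73  0.88] M [ 0.023 -0.036  0.01 ] open 0.0856 q [ 13.1   4.1  -3.3  82.5  -0.  103.2]
shift [-0.07  7.5  -0.01] turn [-0.   -0.09  0.04]
```

View pics/wrist2.png

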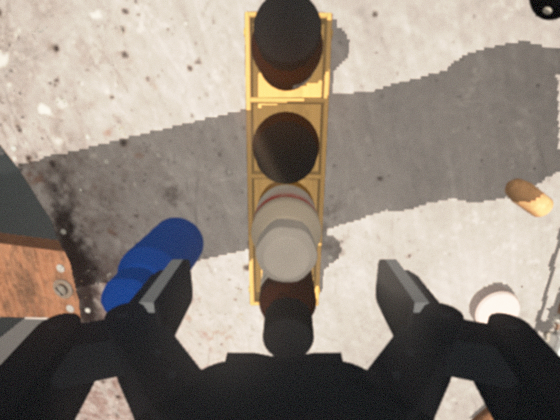

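>>> arm_command(rows=[0,2.5,0,0,0,0,1,0,5,0,0,0,0,1,0,6.5,0,0,0,0,1,0,7.3,0,0,0,0,1,0,7.5,0,0,0,0,1,0,7.5,0,0,0,0,1,0,7.5,0,0,0,0,1])

```text
time: 4.05
ee_pos: [0.536, 0.1256, 0.1165]
tcp_rot: [-90.0, -0.1, -0.0]
wrist_force: [0.2, 1.0, 0.2]
opening: 0.0851
```

```bash
python3 -c "
from h import *
d=imaging.camera('scene'); cv2.imwrite('pics/s3.png',cv2.resize(d['pixels'][130:330,180:340],None,fx=3.5,fy=3))
row([.5345,.1245,.116])"
```

```text
t 4.1 pos [0.536  0.1256 0.1164] rot [-8.997e+01 -1.400e-01 -4.000e-02] F [-0.09  0.1   0.5 ] M [ 0.011 -0.004 -0.009] open 0.0854 q [ 13.2   5.5 -10.1  74.2  -0.  103.2]
shift [-0.15  0.04 -0.11] turn [-0.03 -0.04  0.14]
```

View pics/s3.png

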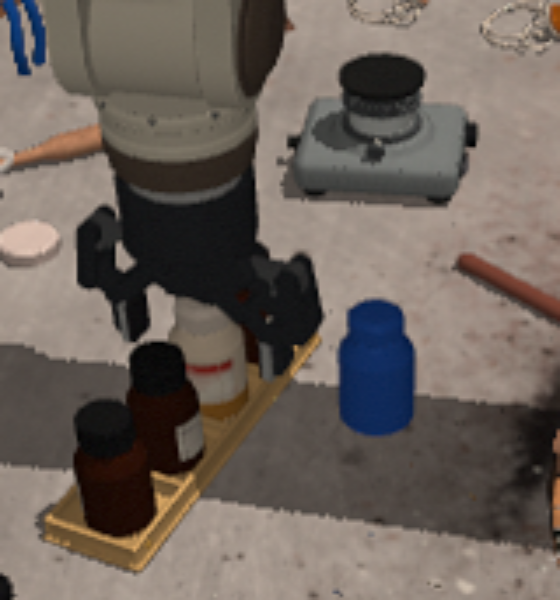

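>>> arm_command(rows=[-0.1,0,-0.1,0,0,0,0.5,-0.1,0,-0.1,0,0,0,0,-0.1,0,-0.1,0,0,0,-0.5,-0.1,0,-0.1,0,0,0,-1,-0.1,0,-0.1,0,0,0,-1,-0.1,0,-0.1,0,0,0,-1,-0.1,0,-0.1,0,0,0,-1,-0.1,0,-0.1,0,0,0,-1,-0.1,0,-0.1,0,0,0,-1,-0.1,0,-0.1,0,0,0,-1,-0.1,0,-0.1,0,0,0,-1,-0.1,0,-0.1,0,0,0,-1], force=70)

```text
time: 5.1
ee_pos: [0.5344, 0.1247, 0.1152]
tcp_rot: [-90.0, -0.1, -0.0]
wrist_force: [-0.3, -0.3, 5.2]
opening: 0.0436
```

```bash
python3 -c "
from h import *
d=imaging.camera('scene'); cv2.imwrite('pics/s4.png',cv2.resize(d['pixels'][130:330,180:340],None,fx=3.5,fy=3))
row([.5345,.1245,.116])"
```

```text
t 5.15 pos [0.5344 0.1247 0.1152] rot [-8.999e+01 -5.000e-02 -3.000e-02] F [-0.35 -1.7   5.62] M [-0.102  0.286  0.006] open 0.0438 q [ 13.1   5.4 -10.4  74.2  -0.  103.2]
shift [ 0.01 -0.08 -0.02] turn [-0.01 -0.03  0.05]
```

View pics/s4.png

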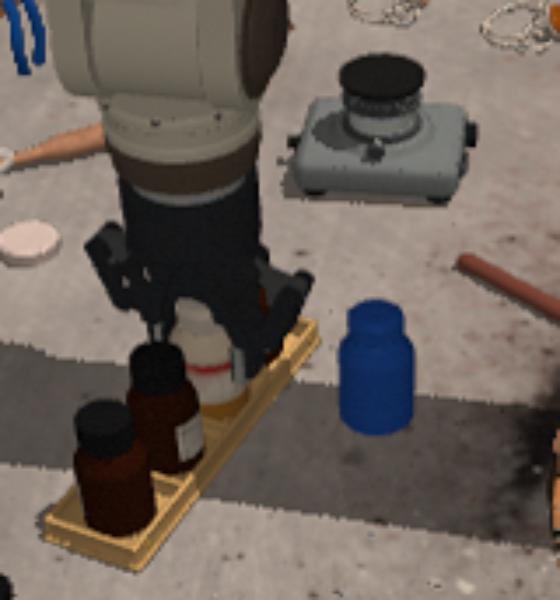

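>>> arm_command(rows=[0,-0.5,0,0,0,0,-1,0,-1.5,0,0,0,0,-1,0,-3.0,0,0,0,0,-1,0,-5,0,0,0,0,-1,0,-8,0,0,0,0,-1,0,-11,0,0,0,0,-1,0,-13.5,0,0,0,0,-1,0,-15,0,0,0,0,-1,0,-15.5,0,0,0,0,-1,0,-15.5,0,0,0,0,-1])

```text
time: 5.98
ee_pos: [0.5345, 0.1247, 0.271]
tcp_rot: [-90.0, -0.1, -0.0]
wrist_force: [-0.3, -0.5, -1.9]
opening: 0.0439
```

```bash
python3 -c "
from h import *
for c in ['scene','top']:
  d=imaging.camera(c); cv2.imwrite('pics/%s5.png'%c,d['pixels'])
row([.551,-.1735,.27])"
```

```text
t 6.0833 pos [0.534  0.1246 0.2685] rot [-9.002e+01  8.000e-02 -3.000e-02] F [ 0.62 -0.2  -2.11] M [ 0.003 -0.016 -0.028] open 0.0439 q [ 13.1   4.2   5.3  91.2   0.  103.2]
shift [  1.71  -0.15 -29.81] turn [ 0.02 -0.03 -0.08]
```

View pics/scene5.png

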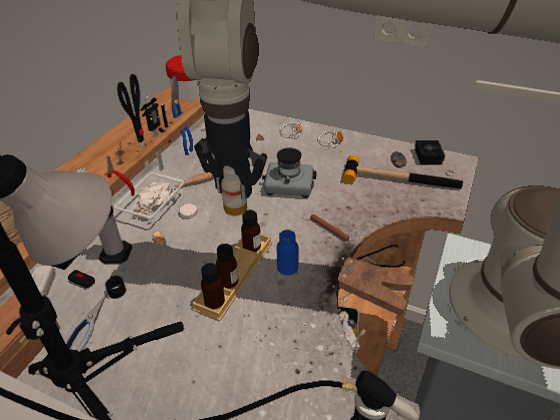

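>>> arm_command(rows=[0.1,0,-1,0,0,0,-1,0.3,0,-3.5,0,0,0,-1,0.5,0,-7,0,0,0,-1,0.7,0,-10.5,0,0,0,-1,0.9,0,-14,0,0,0,-1,1.1,0,-17.5,0,0,0,-1,1.3,0,-21,0,0,0,-1,1.5,0,-24.5,0,0,0,-1,1.6,0,-27.5,0,0,0,-1,1.7,0,-29.3,0,0,0,-1,1.7,0,-29.8,0,0,0,-1,1.7,0,-29.8,0,0,0,-1])

```text
time: 7.08
ee_pos: [0.5504, -0.1751, 0.2681]
tcp_rot: [-90.0, 0.1, -0.2]
wrist_force: [0.2, 0.6, -2.6]
opening: 0.0437
```

>>> arm_command(rows=[0,0,0,0,0,0,-1,0,0,0,0,0,0,-1,0,0,0,0,0,0,-1])

```text
time: 7.33
ee_pos: [0.551, -0.1724, 0.2695]
tcp_rot: [-90.0, 0.0, 0.1]
wrist_force: [0.8, 0.1, -1.2]
opening: 0.0436
```

```bash
python3 -c "
from h import *
np.set_printoptions(precision=4,suppress=True)
row([.551,-.1735,.225])
for c in ['scene','wrist']:
  d=imaging.camera(c); cv2.imwrite('pics/%s6.png'%c,d['pixels'])
  P=cloud(d);A=P.reshape(-1,3); A=A[~np.isnan(A[:,0])]
  q=A[(abs(A[:,0]-.55)<.04)&(abs(A[:,1]+.173)<.04)]
  p=q[(q[:,2]>.09)&(q[:,2]<.108)]
  print(c,'pad',len(p),cv2.minEnclosingCircle((p[:,:2]*1000).astype(np.float32)) if len(p) else '',np.median(p,0),p.min(0),p.max(0))
  for lo,hi in ((.15,.165),(.165,.18),(.18,.195)):
    b=q[(q[:,2]>lo)&(q[:,2]<hi)]
    print(lo,len(b), b.min(0) if len(b) else '',b.max(0) if len(b) else '')
row([.551,-.1735,.225])
"
```

```text
t 7.3333 pos [ 0.551  -0.1724  0.2695] rot [-89.99   0.01   0.05] F [ 0.76  0.12 -1.15] M [-0.014  0.027 -0.   ] open 0.0436 q [-17.4   8.2   9.8  91.6   0.   72.6]
shift [-0.    4.45 -0.11] turn [-0.01  0.05 -0.01]
scene pad 315 ((550.5777587890625, -174.0032958984375), 32.712066650390625) [ 0.5483 -0.1712  0.099 ] [ 0.519  -0.2059  0.0918] [ 0.5805 -0.1422  0.1024]
0.15 11 [ 0.5296 -0.1723  0.1614] [ 0.5609 -0.1521  0.165 ]
0.165 103 [ 0.5272 -0.1765  0.165 ] [ 0.5682 -0.1492  0.1799]
0.18 101 [ 0.5274 -0.1771  0.1803] [ 0.5681 -0.1484  0.1949]
wrist pad 2448 ((549.7391967773438, -173.17417907714844), 30.813011169433594) [ 0.549 -0.161  0.098] [ 0.5191 -0.1856  0.0933] [ 0.5804 -0.1424  0.1006]
0.15 38 [ 0.5316 -0.1607  0.1631] [ 0.5697 -0.1503  0.165 ]
0.165 517 [ 0.53   -0.1648  0.1651] [ 0.5718 -0.1498  0.18  ]
0.18 617 [ 0.5297 -0.1671  0.18  ] [ 0.5724 -0.1495  0.195 ]
t 7.4333 pos [ 0.5512 -0.1725  0.2696] rot [-90.    -0.01   0.05] F [-0.3   0.07 -1.72] M [ 0.048 -0.057  0.011] open 0.0436 q [-17.4   8.2   9.8  91.6   0.   72.6]
shift [-0.02  4.46 -0.1 ] turn [0.   0.05 0.01]
```

View pics/scene6.png

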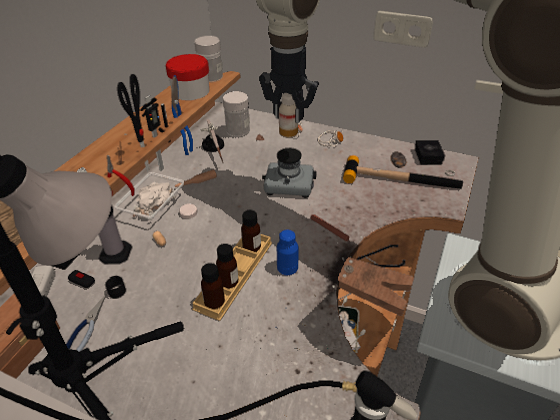

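View pics/wrist6.png

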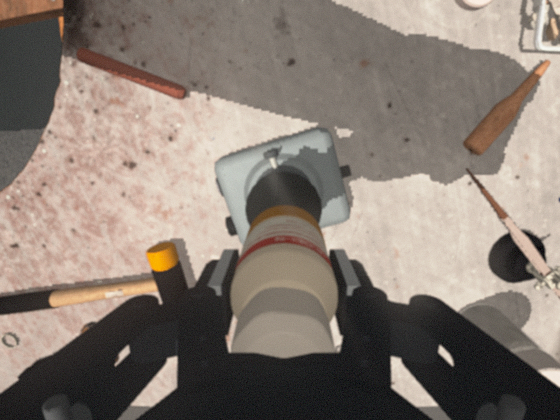

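>>> arm_command(rows=[-0.1,1.5,-0.1,0,0,0,-1,-0.1,3,-0.1,0,0,0,-1,-0.1,4.3,-0.1,0,0,0,-1,-0.1,5.0,-0.1,0,0,0,-1,-0.1,5.4,-0.1,0,0,0,-1,-0.1,5.5,-0.1,0,0,0,-1,-0.1,5.5,-0.1,0,0,0,-1,-0.1,5.5,-0.1,0,0,0,-1])

```text
time: 8.1
ee_pos: [0.5504, -0.1744, 0.2154]
tcp_rot: [-90.0, -0.1, -0.0]
wrist_force: [-0.6, 0.4, -1.0]
opening: 0.0438
```

>>> arm_command(rows=[0,0.2,0,0,0,0,-1,0,0.4,0,0,0,0,-1,0,0.4,0,0,0,0,-1])

```text
time: 8.35
ee_pos: [0.55, -0.1744, 0.2103]
tcp_rot: [-90.0, 0.0, -0.0]
wrist_force: [-0.1, 0.3, -1.8]
opening: 0.0439
```

>>> arm_command(rows=[0,0.1,0,0,0,0,-1,0,0.2,0,0,0,0,-1,0,0.2,0,0,0,0,-1])

```text
time: 8.6
ee_pos: [0.55, -0.1744, 0.2083]
tcp_rot: [-90.0, 0.0, -0.0]
wrist_force: [0.1, 0.6, -1.6]
opening: 0.0438
```

>>> arm_command(rows=[0,0.1,0,0,0,0,-1,0,0.2,0,0,0,0,-1,0,0.2,0,0,0,0,-1,0,0.2,0,0,0,0,-1])

```text
time: 8.93
ee_pos: [0.5501, -0.1744, 0.2069]
tcp_rot: [-90.0, -0.0, -0.0]
wrist_force: [-0.9, 0.5, 2.5]
opening: 0.0438
```

>>> arm_command(rows=[0,0.1,0,0,0,0,-1,0,0.2,0,0,0,0,-1,0,0.2,0,0,0,0,-1,0,0.2,0,0,0,0,-1])

```text
time: 9.27
ee_pos: [0.5501, -0.1744, 0.2046]
tcp_rot: [-90.0, -0.0, -0.0]
wrist_force: [-1.6, 0.1, 4.2]
opening: 0.0437
```

>>> arm_command(rows=[0,0.1,0,0,0,0,-1,0,0.2,0,0,0,0,-1,0,0.3,0,0,0,0,-1,0,0.4,0,0,0,0,-1,0,0.5,0,0,0,0,-1,0,0.6,0,0,0,0,-1,0,0.6,0,0,0,0,-1])

```text
time: 9.85
ee_pos: [0.5501, -0.1744, 0.1985]
tcp_rot: [-90.0, -0.0, -0.0]
wrist_force: [-2.1, 0.3, 5.7]
opening: 0.0437
```

>>> arm_command(rows=[0,0.1,0,0,0,0,-1,0,0.2,0,0,0,0,-1,0,0.2,0,0,0,0,-1,0,0.2,0,0,0,0,-1])

```text
time: 10.18
ee_pos: [0.5501, -0.1744, 0.1968]
tcp_rot: [-90.0, -0.0, -0.0]
wrist_force: [-2.1, 1.2, 6.1]
opening: 0.0439
```

>>> arm_command(rows=[0,0.05,0,0,0,0,-1,0,0.1,0,0,0,0,-1,0,0.1,0,0,0,0,-1])

```text
time: 10.43
ee_pos: [0.5501, -0.1744, 0.1958]
tcp_rot: [-90.0, -0.0, -0.0]
wrist_force: [-2.2, 0.0, 7.3]
opening: 0.0437
```

```bash
python3 -c "
from h import *
row([.551,-.1735,.195])
d=imaging.camera('scene'); cv2.imwrite('pics/s7.png',cv2.resize(d['pixels'][80:210,230:350],None,fx=4.5,fy=4.5,interpolation=cv2.INTER_CUBIC))
for i in range(4): imaging.camera('scene'); print(sensors.get_obs()['wrist_force'].round(2))
"
```

```text
t 10.4333 pos [ 0.5501 -0.1744  0.1958] rot [-9.001e+01 -2.000e-02 -3.000e-02] F [-2.21  0.03  7.35] M [0.008 0.756 0.094] open 0.0437 q [-17.6   7.9   1.3  83.4  -0.   72.4]
shift [0.09 0.08 0.09] turn [ 0.01 -0.03  0.02]
[-2.8   0.09  6.85]
[-1.85  0.2   6.4 ]
[-2.8  -0.85  7.54]
[-2.85  1.35  6.65]
```

View pics/s7.png

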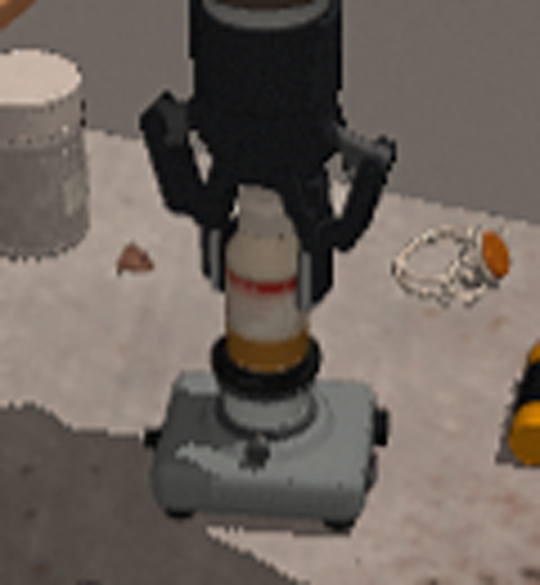

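>>> arm_command(rows=[0,0.05,0,0,0,0,-1,0,0.1,0,0,0,0,-1,0,0.1,0,0,0,0,-1])

```text
time: 10.93
ee_pos: [0.5501, -0.1744, 0.1954]
tcp_rot: [-90.0, -0.0, -0.0]
wrist_force: [-4.8, 0.9, 10.3]
opening: 0.0438
```

>>> arm_command(rows=[0,0.05,0,0,0,0,-1,0,0.1,0,0,0,0,-1,0,0.1,0,0,0,0,-1])

```text
time: 11.18
ee_pos: [0.55, -0.1745, 0.1949]
tcp_rot: [-90.0, -0.1, -0.0]
wrist_force: [-5.5, 0.6, 14.1]
opening: 0.0435
```

>>> arm_command(rows=[0,0,0,0,0,0,-1,0,0,0,0,0,0,-1,0,0,0,0,0,0,-1,0,0,0,0,0,0,-1])

```text
time: 11.52
ee_pos: [0.55, -0.1745, 0.195]
tcp_rot: [-90.0, -0.1, -0.0]
wrist_force: [-4.4, 0.9, 13.6]
opening: 0.0442
```

```bash
python3 -c "
from h import *
row([.551,-.1735,.195])
d=imaging.camera('scene'); cv2.imwrite('pics/s8.png',cv2.resize(d['pixels'][80:210,230:350],None,fx=4.5,fy=4.5,interpolation=cv2.INTER_CUBIC))
P=cloud(d);A=P.reshape(-1,3); A=A[~np.isnan(A[:,0])]
q=A[(abs(A[:,0]-.55)<.04)&(abs(A[:,1]+.173)<.04)]
for lo,hi in ((.08,.084),(.084,.088),(.088,.092),(.092,.1),(.1,.108),(.108,.116)):
    b=q[(q[:,2]>lo)&(q[:,2]<hi)]; print(lo,len(b),b.min(0).round(4),b.max(0).round(4))
"
```

```text
t 11.5167 pos [ 0.55   -0.1745  0.195 ] rot [-9.004e+01 -7.000e-02 -3.000e-02] F [-4.4   0.91 13.56] M [ 0.263  1.436 -0.052] open 0.0442 q [-17.6   7.8   1.1  83.2  -0.   72.4]
shift [ 0.1 -0.   0.1] turn [ 0.04 -0.03  0.07]
0.08 23 [ 0.5192 -0.1772  0.0802] [ 0.5773 -0.1438  0.084 ]
0.084 109 [ 0.519  -0.1966  0.084 ] [ 0.5809 -0.1413  0.088 ]
0.088 29 [ 0.5232 -0.1861  0.088 ] [ 0.5786 -0.14    0.0919]
0.092 50 [ 0.5276 -0.1841  0.0923] [ 0.5686 -0.1522  0.0999]
0.1 51 [ 0.5265 -0.1828  0.1   ] [ 0.5684 -0.1522  0.1079]
0.108 51 [ 0.5266 -0.1824  0.1083] [ 0.5683 -0.1524  0.1158]
```

View pics/s8.png

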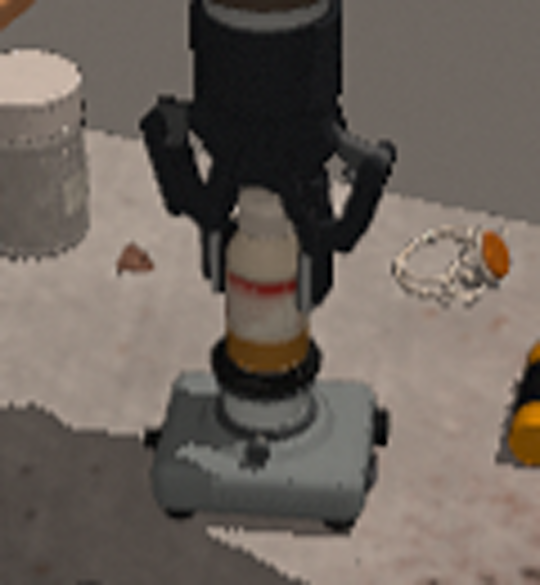

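>>> arm_command(rows=[0,0,0,0,0,0,-1,0,0,0,0,0,0,-1,0,0,0,0,0,0,-1,0,0,0,0,0,0,-1,0,0,0,0,0,0,-1,0,0,0,0,0,0,-1,0,0,0,0,0,0,-1,0,0,0,0,0,0,-1,0,0,0,0,0,0,-1,0,0,0,0,0,0,-1,0,0,0,0,0,0,-1,0,0,0,0,0,0,-1])

```text
time: 12.57
ee_pos: [0.55, -0.1745, 0.195]
tcp_rot: [-90.0, -0.1, -0.0]
wrist_force: [-6.2, 0.8, 14.5]
opening: 0.0439
```

>>> arm_command(rows=[0,0,0,0,0,0,-1,0,0,0,0,0,0,-1,0,0,0,0,0,0,-1,0,0,0,0,0,0,-1,0,0,0,0,0,0,-1,0,0,0,0,0,0,-1,0,0,0,0,0,0,-1,0,0,0,0,0,0,-1,0,0,0,0,0,0,-1,0,0,0,0,0,0,-1,0,0,0,0,0,0,-1,0,0,0,0,0,0,-1])

```text
time: 13.57
ee_pos: [0.55, -0.1745, 0.195]
tcp_rot: [-90.0, -0.1, -0.0]
wrist_force: [-6.5, 0.8, 14.5]
opening: 0.0439
```

>>> arm_command(rows=[0,0,0,0,0,0,-1,0,0,0,0,0,0,-1,0,0,0,0,0,0,-1,0,0,0,0,0,0,-1,0,0,0,0,0,0,-1,0,0,0,0,0,0,-1])

```text
time: 14.07
ee_pos: [0.55, -0.1744, 0.195]
tcp_rot: [-90.0, -0.1, -0.0]
wrist_force: [-4.7, 1.6, 14.9]
opening: 0.0437
```

>>> arm_command(rows=[0,-0.3,0,0,0,0,-1,0,-0.8,0,0,0,0,-1,0,-1.4,0,0,0,0,-1,0,-2.2,0,0,0,0,-1,0,-3.5,0,0,0,0,-1,0,-5,0,0,0,0,-1,0,-6.3,0,0,0,0,-1,0,-7.2,0,0,0,0,-1,0,-7.6,0,0,0,0,-1,0,-7.6,0,0,0,0,-1,0,-7.6,0,0,0,0,-1])

```text
time: 14.98
ee_pos: [0.5501, -0.1744, 0.2689]
tcp_rot: [-90.0, 0.0, -0.0]
wrist_force: [-0.3, -0.2, -1.9]
opening: 0.0434
```

```bash
python3 -c "
from h import *
row([.5345,.1235,.27])
d=imaging.camera('scene'); cv2.imwrite('pics/s9.png',d['pixels'])
P=cloud(d);A=P.reshape(-1,3); A=A[~np.isnan(A[:,0])]
q=A[(abs(A[:,0]-.55)<.04)&(abs(A[:,1]+.173)<.04)]
p=q[(q[:,2]<.15)&(q[:,2]>.07)];print('pad',np.median(p,0))
print('bottle bottom',np.sort(q[q[:,2]>.13][:,2])[:6])
"
```

```text
t 14.9833 pos [ 0.5501 -0.1744  0.2689] rot [-8.998e+01  4.000e-02 -2.000e-02] F [-0.28 -0.19 -1.92] M [-0.004 -0.023  0.05 ] open 0.0434 q [-17.6   8.2   9.7  91.5   0.   72.4]
shift [-1.57 -0.1  29.79] turn [-0.02 -0.02 -0.04]
pad [ 0.54645455 -0.16609506  0.09813838]
bottle bottom [0.16090886 0.16122936 0.16171375 0.16183696 0.16185042 0.16194171]
```

View pics/s9.png

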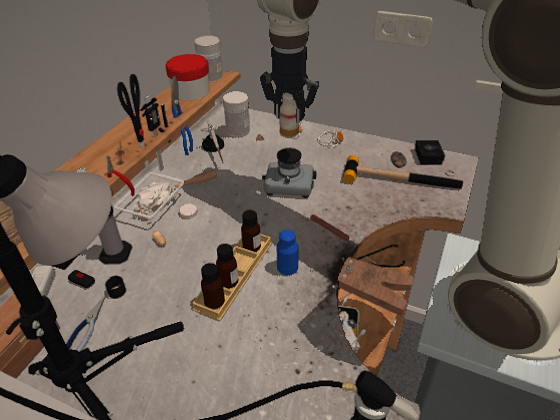

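>>> arm_command(rows=[-0.1,0,1,0,0,0,-1,-0.3,0,3.5,0,0,0,-1,-0.5,0,7,0,0,0,-1,-0.7,0,10.5,0,0,0,-1,-0.9,0,14,0,0,0,-1,-1.1,0,17.5,0,0,0,-1,-1.2,0,21,0,0,0,-1,-1.3,0,24.5,0,0,0,-1,-1.4,0,27.5,0,0,0,-1,-1.5,0,29.3,0,0,0,-1,-1.5,0,29.8,0,0,0,-1,-1.5,0,29.8,0,0,0,-1])

```text
time: 16.03
ee_pos: [0.5346, 0.1252, 0.2689]
tcp_rot: [-90.0, 0.1, 0.1]
wrist_force: [0.1, 0.2, -1.6]
opening: 0.0434
```

>>> arm_command(rows=[0,0,0,0,0,0,-1,0,0,0,0,0,0,-1,0,0,0,0,0,0,-1])

```text
time: 16.28
ee_pos: [0.5353, 0.1226, 0.2694]
tcp_rot: [-90.0, 0.0, -0.1]
wrist_force: [-0.3, -0.0, -1.6]
opening: 0.044
```

```bash
python3 -c "
from h import *
np.set_printoptions(precision=4,suppress=True)
row([.535,.1237,.1155])
for c in ['wrist','scene','top']:
  d=imaging.camera(c); cv2.imwrite('pics/%s10.png'%c,d['pixels'])
  P=cloud(d);A=P.reshape(-1,3); A=A[~np.isnan(A[:,0])]
  q=A[(abs(A[:,0]-.535)<.05)&(abs(A[:,1]-.124)<.05)]
  for lo,hi in ((.155,.165),(.165,.18),(.18,.195),(.195,.21)):
    b=q[(q[:,2]>lo)&(q[:,2]<hi)]
    if len(b): print(c,lo,len(b),b.min(0),b.max(0))
  t=A[(abs(A[:,0]-.535)<.05)&(A[:,2]>.09)&(A[:,2]<.12)]
  for y0 in (.234,.178,.064):
    b=t[abs(t[:,1]-y0)<.024]
    if len(b): print(c,'cap',len(b),(b.min(0)+b.max(0))/2)
  w=A[(abs(A[:,0]-.535)<.05)&(abs(A[:,1]-.123)<.02)&(A[:,2]>.018)&(A[:,2]<.026)]
  print('walls',len(w),w[:,0].min() if len(w) else 0,w[:,0].max() if len(w) else 0)
"
```

```text
t 16.2833 pos [0.5353 0.1226 0.2694] rot [-90.01   0.01  -0.11] F [-0.31 -0.03 -1.56] M [-0.041 -0.015  0.027] open 0.044 q [ 12.9   4.3   5.5  91.2  -0.  103. ]
shift [-0.02 15.39  0.11] turn [ 0.01 -0.11 -0.01]
wrist 0.155 45 [0.5157 0.1341 0.1629] [0.5539 0.1447 0.165 ]
wrist 0.165 507 [0.5141 0.1301 0.165 ] [0.5559 0.1452 0.18  ]
wrist 0.18 632 [0.5138 0.1273 0.18  ] [0.5567 0.1455 0.195 ]
wrist 0.195 1263 [0.4991 0.1279 0.195 ] [0.5698 0.1455 0.21  ]
wrist cap 1734 [0.5348 0.2346 0.0979]
wrist cap 1405 [0.5343 0.1778 0.099 ]
walls 302 0.5042711194941295 0.5645400060211571
scene 0.155 13 [0.5142 0.1288 0.1602] [0.5483 0.1426 0.165 ]
scene 0.165 133 [0.5117 0.116  0.165 ] [0.5509 0.1452 0.1799]
scene 0.18 140 [0.5119 0.1144 0.18  ] [0.5531 0.1448 0.195 ]
scene 0.195 161 [0.4996 0.1166 0.1952] [0.5692 0.1454 0.2099]
scene cap 242 [0.5344 0.2348 0.0989]
scene cap 215 [0.534  0.1785 0.0989]
scene cap 176 [0.5347 0.0679 0.0992]
walls 38 0.5036578446584082 0.56178258409255
top 0.155 2 [0.5204 0.1012 0.1642] [0.5282 0.1067 0.165 ]
top 0.165 30 [0.515  0.0988 0.1653] [0.5514 0.1162 0.1798]
top 0.18 38 [0.5156 0.0988 0.1804] [0.5529 0.1145 0.195 ]
top 0.195 34 [0.5086 0.0993 0.1959] [0.5514 0.1128 0.2092]
top cap 187 [0.5376 0.0679 0.0992]
walls 45 0.5061815696925135 0.5662404987240004
```

View pics/wrist10.png

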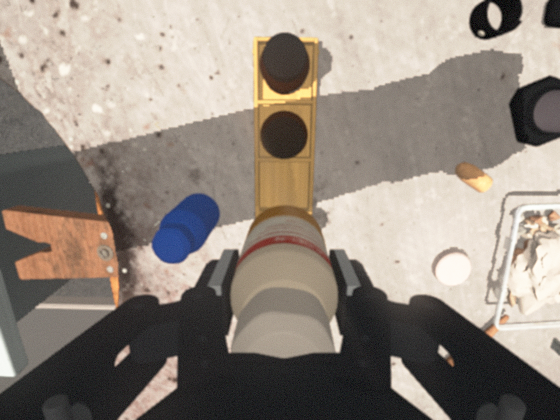

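View pics/scene10.png

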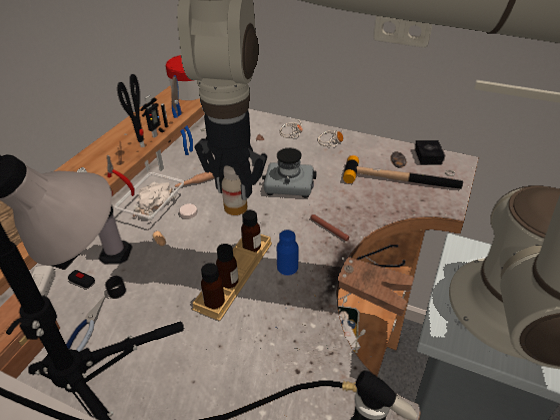

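```bash
python3 -c "
from h import *
np.set_printoptions(precision=4,suppress=True)
d=imaging.camera('wrist');P=cloud(d);A=P.reshape(-1,3); A=A[~np.isnan(A[:,0])]
w=A[(abs(A[:,0]-.5345)<.018)&(A[:,2]>.018)&(A[:,2]<.026)&(A[:,1]>.1)]
h,e=np.histogram(w[:,1],np.arange(.13,.28,.002))
for a,b in zip(e,h):
  if b>3: print(round(a,3),b)
row([.5347,.123,.1155])
"
```

```text
0.148 27
0.15 73
0.152 17
0.204 42
0.206 107
0.208 33
0.214 10
0.26 7
0.262 22
0.264 7
t 16.4833 pos [0.5353 0.123  0.2696] rot [-90.    -0.    -0.09] F [-1.32 -0.06 -1.37] M [0.003 0.026 0.018] open 0.0436 q [ 12.9   4.3   5.5  91.2  -0.  103. ]
shift [-0.06 15.41  0.  ] turn [-0.   -0.09  0.  ]
```

>>> arm_command(rows=[-0.1,2,0,0,0,0,-1,-0.1,4.5,0,0,0,0,-1,-0.1,7,0,0,0,0,-1,-0.1,9.5,0,0,0,0,-1,-0.1,11.5,0,0,0,0,-1,-0.1,13,0,0,0,0,-1,-0.1,14,0,0,0,0,-1,-0.1,14.6,0,0,0,0,-1,-0.1,14.8,0,0,0,0,-1,-0.1,14.8,0,0,0,0,-1,-0.1,14.8,0,0,0,0,-1])

```text
time: 17.4
ee_pos: [0.5346, 0.1237, 0.1225]
tcp_rot: [-90.0, -0.1, -0.0]
wrist_force: [0.3, 0.5, -2.0]
opening: 0.0435
```

```bash
python3 -c "
from h import *
d=imaging.camera('scene'); cv2.imwrite('pics/s11.png',cv2.resize(d['pixels'][130:330,180:340],None,fx=3.5,fy=3))
row([.5347,.123,.1155])"
```

```text
t 17.45 pos [0.5347 0.1237 0.1226] rot [-8.998e+01 -9.000e-02 -3.000e-02] F [ 0.72 -0.02 -0.75] M [ 0.025 -0.003 -0.044] open 0.0436 q [ 13.    5.2  -9.8  74.9   0.  103.1]
shift [-0.    0.71 -0.07] turn [-0.02 -0.03  0.09]
```

View pics/s11.png

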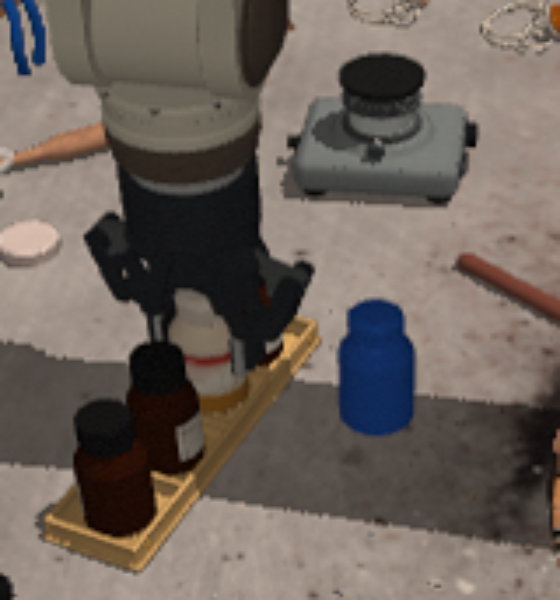

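In the bay freely, a few mm above its floor; feel down the rest.

>>> arm_command(rows=[0,0.2,0,0,0,0,-1,0,0.4,0,0,0,0,-1,0,0.5,0,0,0,0,-1,0,0.5,0,0,0,0,-1])

```text
time: 17.78
ee_pos: [0.5341, 0.1236, 0.1163]
tcp_rot: [-90.0, 0.0, -0.0]
wrist_force: [0.1, -0.6, -1.7]
opening: 0.0436
```

>>> arm_command(rows=[0,0.1,0,0,0,0,-1,0,0.15,0,0,0,0,-1,0,0.15,0,0,0,0,-1])

```text
time: 18.03
ee_pos: [0.5342, 0.1236, 0.1152]
tcp_rot: [-90.0, -0.0, -0.0]
wrist_force: [-1.0, -0.5, 0.8]
opening: 0.0438
```

>>> arm_command(rows=[0,0.05,0,0,0,0,-1,0,0.1,0,0,0,0,-1,0,0.1,0,0,0,0,-1])

```text
time: 18.28
ee_pos: [0.5343, 0.1236, 0.1152]
tcp_rot: [-90.0, -0.0, -0.0]
wrist_force: [-4.6, -0.2, 7.8]
opening: 0.0436
```

>>> arm_command(rows=[0,-0.05,0,0,0,0,-0.1,0,-0.05,0,0,0,0,0.1,0,-0.05,0,0,0,0,0.3,0,-0.05,0,0,0,0,0.6,0,-0.05,0,0,0,0,1,0,-0.05,0,0,0,0,1,0,-0.05,0,0,0,0,1,0,-0.05,0,0,0,0,1,0,-0.05,0,0,0,0,1,0,-0.05,0,0,0,0,1])

```text
time: 19.12
ee_pos: [0.5342, 0.1236, 0.1145]
tcp_rot: [-90.0, 0.0, -0.0]
wrist_force: [0.2, -0.6, -0.6]
opening: 0.0852
```

```bash
python3 -c "
from h import *
d=imaging.camera('scene'); cv2.imwrite('pics/s12.png',cv2.resize(d['pixels'][130:330,180:340],None,fx=3.5,fy=3))
row([.5347,.123,.27])"
```

```text
t 19.1667 pos [0.5342 0.1236 0.1145] rot [-9.e+01  0.e+00 -2.e-02] F [ 0.01 -0.16  0.71] M [0.001 0.018 0.009] open 0.0852 q [ 13.    5.4 -10.5  74.1   0.  103.1]
shift [  0.05 -15.55  -0.06] turn [ 0.   -0.02 -0.  ]
```

View pics/s12.png

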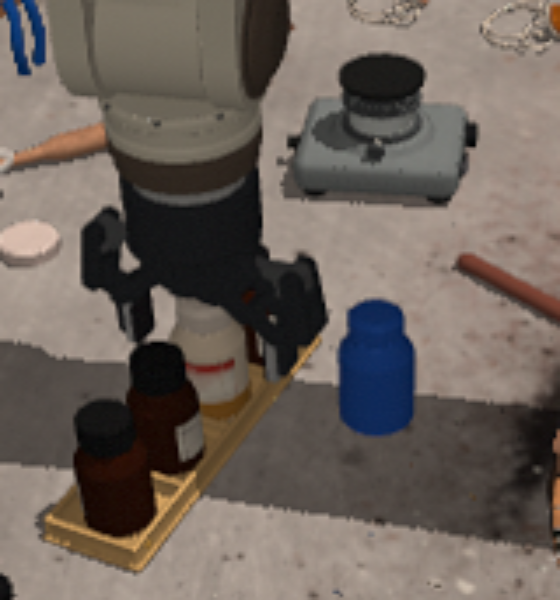

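The bottle stands upright in its bay and the fingers are clear on both sides, so I'm going straight up.

>>> arm_command(rows=[0,-1,0,0,0,0,1,0,-2.5,0,0,0,0,1,0,-5,0,0,0,0,1,0,-8,0,0,0,0,1,0,-11,0,0,0,0,1,0,-14,0,0,0,0,1,0,-16,0,0,0,0,1,0,-16,0,0,0,0,1,0,-16,0,0,0,0,1])

```text
time: 19.92
ee_pos: [0.5346, 0.1237, 0.2764]
tcp_rot: [-90.0, -0.2, -0.0]
wrist_force: [0.2, -0.6, -0.5]
opening: 0.0853
```

```bash
python3 -c "
from h import *
np.set_printoptions(precision=4,suppress=True)
for c in ['wrist','scene']:
  d=imaging.camera(c); cv2.imwrite('pics/%s13.png'%c,d['pixels'])
  P=cloud(d);A=P.reshape(-1,3); A=A[~np.isnan(A[:,0])]
  t=A[(abs(A[:,0]-.535)<.05)&(A[:,2]>.09)&(A[:,2]<.12)]
  for y0 in (.234,.178,.123,.064):
    b=t[abs(t[:,1]-y0)<.024]
    if len(b): print(c,'cap',len(b),(b.min(0)+b.max(0))/2,np.median(b[:,2]))
  q=A[(abs(A[:,0]-.55)<.03)&(abs(A[:,1]+.173)<.03)&(A[:,2]>.07)]
  if len(q): print('pad',np.median(q[:,2]))
  b=A[(abs(A[:,0]-.535)<.03)&(abs(A[:,1]-.123)<.026)]
  for lo,hi in ((.03,.045),(.05,.065)):
    k=b[(b[:,2]>lo)&(b[:,2]<hi)]
    if len(k): print('body',lo,k[:,:2].min(0),k[:,:2].max(0))
row([.5347,.123,.27])"
```

```text
wrist cap 1610 [0.535  0.2344 0.0983] 0.10352733916086375
wrist cap 1317 [0.5342 0.1779 0.1024] 0.10361393346711403
wrist cap 1371 [0.5338 0.1237 0.0997] 0.10671018654654704
wrist cap 1099 [0.5357 0.0697 0.0978] 0.10322382732342147
body 0.03 [0.5129 0.1325] [0.5534 0.1464]
body 0.05 [0.5125 0.1316] [0.5545 0.1463]
scene cap 238 [0.5338 0.2347 0.099 ] 0.1026177079443027
scene cap 214 [0.534  0.1783 0.0988] 0.10342029681249199
scene cap 219 [0.5337 0.1226 0.101 ] 0.10601454580091363
scene cap 183 [0.5354 0.0685 0.0985] 0.10315237648648157
pad 0.09828482347066902
body 0.03 [0.5111 0.116 ] [0.532  0.1447]
body 0.05 [0.5114 0.1136] [0.5372 0.1463]
t 20.0167 pos [0.534  0.1236 0.274 ] rot [-90.01   0.05  -0.03] F [-0.04 -0.25  0.14] M [-0.006 -0.009 -0.007] open 0.0854 q [ 13.    4.2   6.   91.8   0.  103.1]
shift [ 0.07  0.4  -0.06] turn [ 0.01 -0.03 -0.05]
```

View pics/scene13.png

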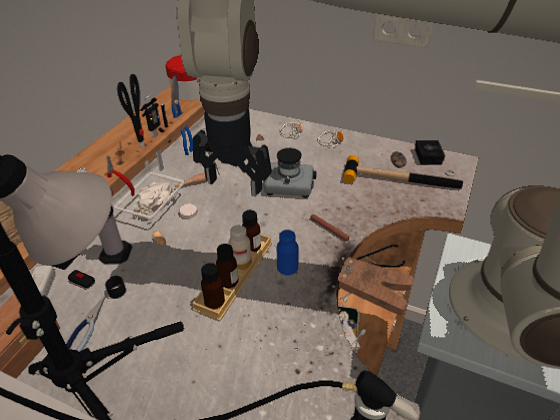

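```bash
python3 -c "
from workcell import bot; print(bot.job_done())"
```

```text
the job is handed in; nothing more can be done
None
```

I took the flux bottle from the third bay, pressed the mixer pad to its stop, stood the bottle back in the same bay and let go. I handed the job in at about 20 s; it gave no verdict.

**Press:** I held the pad down for about 2.9 s. In the depth picture its top sat about 12 mm lower, and the contact force was about 16 N, under the 30 N limit. The wrist also showed 5–6 N of sideways force during the press. I left it, as the bottle stayed upright and did not slip in the grip.

**Last checks, with the gripper clear and the wrist force about zero:**
- **Flux bottle:** it is upright on the bay floor. Its cap is at the same height as before and within about 1–2 mm of the row's centre line.
- **Pad:** it is back up, with its top at 98 mm as before.
- **Amber bottles:** all three still stand in their bays, within about 2 mm of where they were measured at the start.

No check failed. The cameras disagreed with each other by about 2–3 mm in x, about what their calibration allows.

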